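# Print and cut a pink seed-tray label

### The arm

A 7-joint arm with a two-finger parallel gripper is mounted at the origin on the work surface. World frame = base frame: x ahead of the robot, y to its left, z up, the work surface at z = 0. Lengths are in m, angles in rad, forces in N, time in s.
With the tool pointing down it reaches from about 0.35 to 0.9 m from the base axis. Payload 8.1 kg.
Tool frame: the origin (TCP) lies midway between the tips of the shut fingers; the grasp point (between the pads) lies 19 mm behind it; z points along the fingers, x is the direction in which the jaws open and shut, and the axes are right-handed (so a half turn about z gives the same grasp; the last joint's range is limited). The gripper opens to 92 mm and grips with 3 to 60 N. Pads are 19 mm wide; open, the fingers measure 130 mm over their backs; the gripper's body (75 mm by 190 mm) begins 47 mm behind the grasp point.
Start: joints at [-1.319, 0.434, 0.025, 1.573, -0.012, 1.134, -0.075], TCP at [0.217, 0.586, 0.227] pointing down, gripper open.
Joint ranges: [-2.62, 2.62], [-0.44, 2.09], [-1.27, 1.32], [0.08, 2.57], [-1.32, 4.46], [0.12, 2], [-2.74, 2.74]. Speed limits (rad/s): [2.22, 2.22, 3.01, 3.01, 3.14, 3.14, 3.14].

### API

Orientations are given as a rotation vector (axis times angle).
In Python, from cell import arm gives the robot as it stands. The module is installed in compiled form; this text tells all that it offers.
- The arm moves only by the tool play_rows, never from a script. Its argument "motion" is a list of rows, each a list of 7 numbers: the gripper's target within -1 to 1 (fully open at 1, half-way at 0, shut at -1), then the shift along the tool's x, y, z in mm, then the turn, a rotation vector about the tool's x, y, z in rad. In form: [[claw, tx, ty, tz, ax, ay, az], ...]. A call has 1 to 10 rows; each row is the pose to reach, as a shift and turn from the pose measured when the call began, along the tool's axes at that moment; what a row does not reach only later rows make up. A row lasts 1/10 s, in which the tool goes at most 50 mm and 8.59 degrees, less where a joint would pass 70% of its speed; a pose out of reach is approached as far as the arm can. A call with a gripper value outside its range is refused whole. The fingers move at their own pace and stop on an object; "force" is the grip in N (left out, the last holds). Time passes only in rows, so rows that repeat a pose let the fingers close. It gives the time, the measured TCP pose, the force and the opening at its end, in the units of the state.
- arm.observe(): the state, without advancing time (a new reading comes with each control period).
- arm.get_image(name): name is "side" or "top" or "wrist"; returns a dict with "img" (420x560x3 uint8, blue, green, red), "depth" (420x560 float32, m along the optical axis (not along the pixel's ray), 0 where there is no reading), "K" (3x3 intrinsics, pixels), "rvec" (rotation vector, rad) and "tvec" (3), from world to camera coordinates, as OpenCV has them. Camera axes: x right, y down, z forward; pixel columns grow to the right and rows downward; lengths in m; the calibration is good to about 2 mm. A picture is of the moment at which its call begins.
- arm.sign_off(): hands the job in, once; it reports no verdict.
Trained networks look in a picture, given as the dict that the camera call returned (one of the last four; its "shot" number tells which), for a name from the list of things; names that differ only in an ending like _2 or _b are one class to them, and where a whole thing is asked for, a point or a joint stands for the part that bears it (a point fixed in the world has none). Each returns a list of dicts, best first, with "score" (0 to 1); they miss things now and then, are a little off and sometimes report something else, mostly with a low value. They report only what shows in the picture. A call takes as long as a camera call. They do not tell look-alikes from the thing itself.
- arm.look_for(picture, query): "box" ([left, top, width, height] as shares, 0 to 1, of the picture: columns of its width, rows of its height, round what is visible of it).
The state is a dict: "clock": time; "joints": joint angles; "dq": joint speeds; "joint_efforts": joint torques, N m; "position": TCP position; "ee_rot": TCP orientation; "force": force on the tool from outside, world axes, zero at the start; "ft_torque": the same for the moment, N m; "width": opening from 0.0 (shut) to 1.0 (fully open).
Only numpy, scipy, OpenCV 4.12 (cv2) and the standard library are available. Lean on these libraries where they do the work, as an engineer would, in place of code of your own. Each camera call takes 0.05 s, during which the arm holds its last target. There are 200 camera calls.

### The job

A seed tray needs a pink label. On the label dispenser with the pink roll, press the pink plunger down to its halfway stop and keep it there for a good second while the label prints, then press on until it is fully down to cut the label, and let it come all the way up again. Do not touch the dispenser with the yellow roll.

Things in the scene. Friction and masses are not known exactly. Their poses are not given: they have to be found in the camera images.
- pink_top (a point): centre of the flat top of the pink plunger cap (disc 42 mm across, 10 mm thick) on the dispenser with the pink label roll. 102 mm above the table when released, 92 at the halfway stop, 82 fully down. It moves straight down. The dispenser is a white box 70 mm high, fixed to the table. Point's y axis: along the box towards the roll; z up
- pink_cap (a joint): how far the pink cap has sunk onto the aluminium collar below it (48 mm across), m: 0 released, 0.010 resting on the collar, which is the halfway stop. Light spring: about 1.5 N at the start, 3.5 N at the halfway stop. Springs back
- pink_collar (a joint): how far that collar has sunk into the box, m: 0 up (standing 12 mm above the box), 0.010 fully down. It stays up until the press on the cap exceeds about 7.5 N; fully down needs about 12 N. Springs back
- yellow_dispenser: the other dispenser, yellow roll and cap, same shape, fixed; not to be touched. Origin on the table under its plunger's axis, y along the box to the roll. Both: box 120 mm (x) x 200 mm (y), from 55 mm behind to 145 mm ahead of the plunger in y; roll 76 mm across, 56 mm wide, centred 96 mm from the plunger, top 110 mm above the table
Mind the look-alikes: they are no part of the job. What is shaped like the part that bears pink_top but turquoise is not meant.

How it is judged:
By the outcome, as a careful person would: the job done as asked, in the order asked, and still so for the second after the job is handed in, with the robot touching nothing.
It also fails if it takes over 32 s, if anything falls off the work surface, if the arm or the gripper's body presses on something with over 40 N, if the wrist force passes 120 N, or if a joint passes its speed limit or range.

## Working session

There is one attempt and no reset: what is moved stays moved. The work goes in short steps, Python scripts to look and compute and a tool call to move; the robot and the scene stay as the last step left them, time stands still between calls to the robot, and variables do not carry over. Pictures are saved under pics/ and viewed, on a budget of 10 in all, crops included, one or two more only if the job needs it, and the job is handed in when it is done.

Besides the shell and the picture viewer there is one more tool, called after ">>>" as name(argument=value, ...), one argument or row to a line, values as JSON. play_rows: Moves the arm, as the interface text tells. Its arguments: {"type":"object","properties":{"motion":{"type":"array"},"force":{"type":"number"}},"required":["motion"]}

```bash
mkdir -p pics; cat > h.py <<'E'
import numpy as np, cv2
from scipy.spatial.transform import Rotation as R
from cell import arm
def world(p,u,v,d=None,z=None):
    Rm=cv2.Rodrigues(np.array(p["rvec"],float))[0]; t=np.array(p["tvec"],float).ravel()
    r=np.linalg.inv(p["K"])@np.array([u,v,1.])
    if z is not None:
        c=-Rm.T@t; w=Rm.T@r; return c+w*(z-c[2])/w[2]
    return Rm.T@(r*d-t)
def cloud(p):
    Rm=cv2.Rodrigues(np.array(p["rvec"],float))[0]; t=np.array(p["tvec"],float).ravel()
    v,u=np.mgrid[:420,:560]; r=np.stack([u,v,np.ones_like(u)],-1)@np.linalg.inv(p["K"]).T
    return (r*p["depth"][...,None]-t)@Rm
E
python3 - <<'E'
from h import *
ims=[]
for n in ("top","side"):
    p=arm.get_image(n); ims.append(p["img"]); 
    for q in ("pink_top","yellow_dispenser","pink_collar"):
        for r in arm.look_for(p,q)[:4]:
            b=np.array(r["box"])*[560,420,560,420]; u,v=b[:2]+b[2:]/2
            d=p["depth"][int(v),int(u)]
            print(n,q,round(r["score"],2),b.round(),world(p,u,v,d).round(3))
    cv2.imwrite(f"pics/{n}0.png",p["img"])
s=arm.observe();print(s["clock"],s["position"],s["ee_rot"],s["force"])
E
```

```text
top pink_top 0.83 [390. 165.  18.  20.] [ 0.56  -0.258  0.104]
top pink_top 0.83 [237. 238.  24.  20.] [0.361 0.017 0.1  ]
top pink_top 0.56 [429. 297.  21.  23.] [ 0.308 -0.366  0.102]
top yellow_dispenser 0.55 [ 78.  99. 102.  75.] [0.555 0.323 0.072]
top pink_collar 0.68 [382. 166.  30.  26.] [ 0.552 -0.256  0.101]
top pink_collar 0.6 [425. 297.  26.  24.] [ 0.307 -0.363  0.103]
side pink_top 0.66 [312. 204.  20.  17.] [0.364 0.024 0.103]
side pink_top 0.5 [234. 128.  20.  10.] [ 0.552 -0.258  0.102]
side pink_top 0.43 [335. 107.  13.  14.] [ 0.304 -0.363  0.102]
side yellow_dispenser 0.96 [150. 300.  96. 118.] [0.565 0.38  0.111]
side pink_collar 0.78 [329. 106.  18.  20.] [ 0.312 -0.35   0.103]
side pink_collar 0.74 [310. 207.  22.  21.] [0.365 0.04  0.102]
side pink_collar 0.51 [232. 128.  16.  18.] [ 0.559 -0.239  0.105]
0.4 [0.21713726 0.58598809 0.22662694] [ 2.57851658e+00  1.79436662e+00 -2.31765546e-04] [ 0.4130799   0.07372909 -0.49524696]
```

View pics/top0.png

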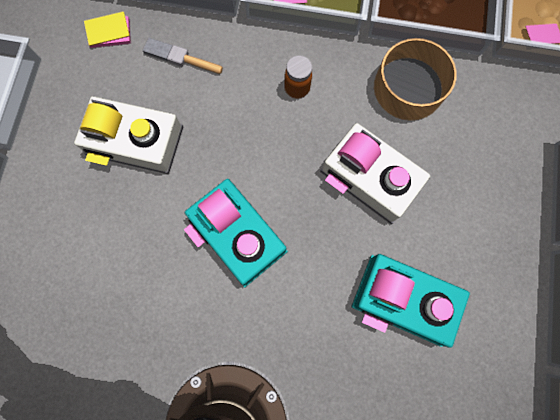

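View pics/side0.png

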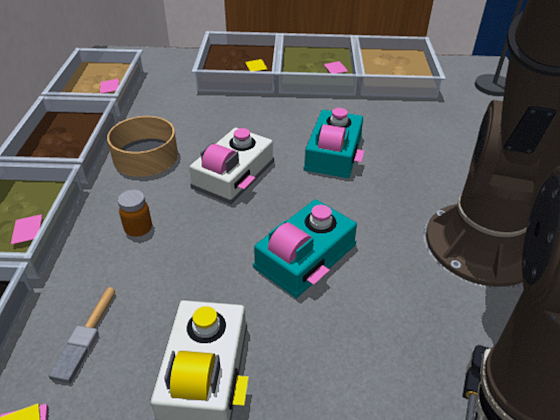

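The top picture shows three pink caps: the white box at (398,177), turquoise at (248,245) and turquoise at (440,309). The yellow one is at (141,130). I choose the white box with the pink roll, and check it in a crop while measuring.

```bash
cat > meas.py <<'E'
from h import *
def cap(p,near,rad=.06):
    X=cloud(p); hsv=cv2.cvtColor(p["img"],cv2.COLOR_BGR2HSV)
    m=(hsv[...,0]>140)&(hsv[...,0]<175)&(hsv[...,1]>60)&(abs(X[...,2]-.102)<.006)&(np.hypot(X[...,0]-near[0],X[...,1]-near[1])<rad)
    m=cv2.morphologyEx(m.astype(np.uint8),cv2.MORPH_OPEN,np.ones((3,3)))
    n,l,s,c=cv2.connectedComponentsWithStats(m)
    i=1+s[1:,4].argmax(); q=X[l==i]; lo,hi=np.percentile(q,2,0),np.percentile(q,98,0)
    print("pix",c[i],s[i],"centre",((lo+hi)/2).round(4),"ext",(hi-lo).round(4),"mean",q.mean(0).round(4))
    return (lo+hi)/2
def shift(target):
    s=arm.observe(); M=R.from_rotvec(s["ee_rot"]).as_matrix()
    print("pos",s["position"].round(4),"tool mm",(M.T@(np.array(target)-s["position"])*1000).round(1)); print("axes",M.round(3).tolist())
E
python3 - <<'E'
from meas import *
for n in("top","side"):
    p=arm.get_image(n); c=cap(p,(.557,-.257)); print(n,c,"ray@.102",)
    if n=="top": c0=c; cv2.imwrite("pics/crop.png",cv2.resize(p["img"][110:230,310:450],None,fx=4,fy=4))
shift([c0[0],c0[1],.227])
E
```

```text
pix [398.40064103 176.49358974] [389 167  20  20 312] centre [ 0.5588 -0.2587  0.102 ] ext [0.0379 0.0368 0.0058] mean [ 0.5584 -0.2583  0.1022]
top [ 0.55882381 -0.25866752  0.10199117] ray@.102
pix [241.41496599 133.11564626] [234 128  16  11 147] centre [ 0.5576 -0.2595  0.1023] ext [0.0366 0.0405 0.009 ] mean [ 0.5579 -0.2578  0.1032]
side [ 0.55759619 -0.25945506  0.10226602] ray@.102
pos [0.2171 0.5861 0.2267] tool mm [-6.734e+02  6.139e+02 -3.000e-01]
axes [[0.347, 0.938, -0.0], [0.938, -0.347, -0.0], [-0.0, -0.0, -1.0]]
```

View pics/crop.png

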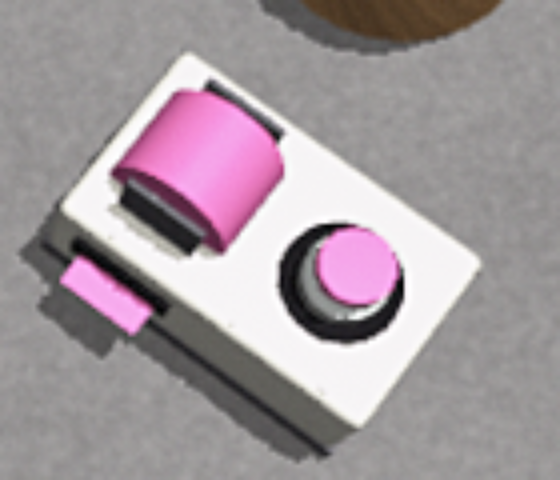

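The crop shows a white box with a pink roll and its cap at (357,265). The height is 0.102 m and the width about 40 mm, as described. I'm heading above it with the fingers shut.

>>> play_rows(
  motion=[
    [-1,-34,31,0,0,0,0],
    [-1,-68,62,0,0,0,0],
    [-1,-102,93,0,0,0,0],
    [-1,-136,124,0,0,0,0],
    [-1,-170,155,0,0,0,0],
    [-1,-204,186,0,0,0,0],
    [-1,-238,217,0,0,0,0],
    [-1,-272,248,0,0,0,0],
    [-1,-306,279,0,0,0,0],
    [-1,-340,310,0,0,0,0],
  ],
  force=20,
)

```text
clock: 1.5
position: [0.3902, 0.1578, 0.2271]
ee_rot: [-2.578, -1.795, -0.002]
force: [1.6, -0.9, 0.9]
width: 0.178
```

```bash
python3 -c "
from meas import *
shift([.558,-.259,.18]); s=arm.observe(); print(s['clock'],s['width'],s['joints'].round(2))"
```

```text
pos [0.3902 0.1578 0.2271] tool mm [-332.6  302.1   46.9]
axes [[0.347, 0.938, 0.001], [0.938, -0.347, 0.001], [0.001, 0.001, -1.0]]
1.5 0.17822888083879387 [-0.74  0.09  0.25  2.05 -0.03  1.    0.74]
```

>>> play_rows(
  motion=[
    [-1,-34,31,0,0,0,0],
    [-1,-68,62,0,0,0,0],
    [-1,-102,93,0,0,0,0],
    [-1,-136,124,0,0,0,0],
    [-1,-170,155,0,0,0,0],
    [-1,-204,186,0,0,0,0],
    [-1,-238,217,0,0,0,0],
    [-1,-272,248,0,0,0,0],
    [-1,-306,279,0,0,0,0],
    [-1,-333,302,0,0,0,0],
  ],
)

```text
clock: 2.5
position: [0.5583, -0.2622, 0.2269]
ee_rot: [2.579, 1.793, 0.001]
force: [0.9, -0.2, 0.5]
width: 0.003
```

```bash
python3 -c "
from meas import *
p=arm.get_image('wrist'); cv2.imwrite('pics/w1.png',p['img'])
try: c=cap(p,(.558,-.259))
except Exception as e: print(e)
shift([.558,-.259,.112]); s=arm.observe(); print(s['clock'],s['width'],s['force'].round(2),s['joints'].round(2))"
```

```text
pix [282.11744505 204.44162088] [ 258  179   45   50 1456] centre [ 0.5589 -0.2596  0.1017] ext [0.0378 0.0349 0.0034] mean [ 0.5605 -0.2574  0.1018]
pos [ 0.5585 -0.268   0.2271] tool mm [  8.6  -4.  115. ]
axes [[0.352, 0.936, 0.002], [0.936, -0.352, -0.004], [-0.004, 0.003, -1.0]]
2.55 0.004418802348677197 [ 0.18 -4.14  1.05] [-0.    0.45  0.53  1.62 -0.24  1.13  1.8 ]
```

View pics/w1.png

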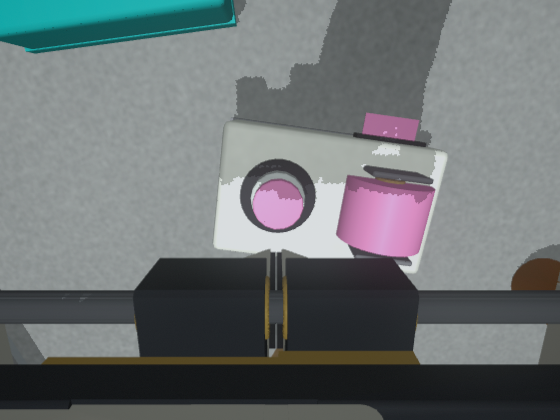

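The wrist view shows the white box with its cap at (278,205). This agrees with (0.559,-0.259). I'm descending to 10 mm above the cap.

>>> play_rows(
  motion=[
    [-1,9,-4,20,0,0,0],
    [-1,9,-4,45,0,0,0],
    [-1,9,-4,70,0,0,0],
    [-1,9,-4,95,0,0,0],
    [-1,9,-4,110,0,0,0],
    [-1,9,-4,115,0,0,0],
    [-1,9,-4,115,0,0,0],
    [-1,9,-4,115,0,0,0],
  ],
)

```text
clock: 3.35
position: [0.5587, -0.259, 0.1131]
ee_rot: [2.578, 1.784, -0.0]
force: [-0.4, -0.0, 0.3]
width: 0.007
```

```bash
python3 -c "
from meas import *
shift([.5585,-.259,.092]); s=arm.observe(); print(s['clock'],s['width'],s['force'].round(2),s['dq'].round(3))"
```

```text
pos [ 0.5587 -0.259   0.1131] tool mm [ 0.  -0.3 21.1]
axes [[0.352, 0.936, 0.003], [0.936, -0.352, -0.005], [-0.004, 0.005, -1.0]]
3.35 0.006649772825187183 [-0.36 -0.01  0.33] [-0.003 -0.008  0.002 -0.002 -0.    -0.    -0.   ]
```

>>> play_rows(
  motion=[
    [-1,0,0,6,0,0,0],
    [-1,0,0,11,0,0,0],
    [-1,0,0,14,0,0,0],
    [-1,0,0,16,0,0,0],
    [-1,0,0,18,0,0,0],
    [-1,0,0,18,0,0,0],
    [-1,0,0,18,0,0,0],
  ],
)

```text
clock: 4.05
position: [0.5591, -0.2592, 0.0953]
ee_rot: [2.578, 1.784, 0.0]
force: [1.7, -0.4, 2.2]
width: 0.007
```

```bash
python3 -c "
from meas import *
shift([.5585,-.259,.092]); s=arm.observe(); print(s['clock'],s['width'],s['force'].round(2),s['dq'].round(3))"
```

```text
pos [ 0.5591 -0.2592  0.0953] tool mm [-0.  -0.7  3.3]
axes [[0.352, 0.936, 0.004], [0.936, -0.352, -0.005], [-0.004, 0.005, -1.0]]
4.05 0.007082397767717482 [ 1.7  -0.39  2.17] [ 0.001 -0.003  0.    -0.     0.001 -0.001 -0.   ]
```

Contact is made: about 2 N at 95.3 mm. I'm creeping to the stop.

>>> play_rows(
  motion=[
    [-1,0,0,1,0,0,0],
    [-1,0,0,2,0,0,0],
    [-1,0,0,2.5,0,0,0],
    [-1,0,0,2.5,0,0,0],
    [-1,0,0,2.5,0,0,0],
  ],
)

```text
clock: 4.55
position: [0.5592, -0.2592, 0.0928]
ee_rot: [2.578, 1.784, 0.0]
force: [0.8, -0.8, 2.8]
width: 0.007
```

```bash
python3 -c "
from meas import *
shift([.5585,-.259,.092]); s=arm.observe(); print(s['clock'],s['force'].round(2))"
```

```text
pos [ 0.5592 -0.2592  0.0928] tool mm [-0.1 -0.7  0.8]
axes [[0.352, 0.936, 0.004], [0.936, -0.352, -0.005], [-0.004, 0.006, -1.0]]
4.55 [ 0.8  -0.81  2.78]
```

>>> play_rows(
  motion=[
    [-1,0,0,0.5,0,0,0],
    [-1,0,0,0.5,0,0,0],
    [-1,0,0,0.5,0,0,0],
  ],
)

```text
clock: 4.85
position: [0.5592, -0.2592, 0.0924]
ee_rot: [2.578, 1.784, 0.001]
force: [0.3, 0.1, 3.8]
width: 0.007
```

>>> play_rows(
  motion=[
    [-1,0,0,0.3,0,0,0],
    [-1,0,0,0.3,0,0,0],
    [-1,0,0,0.3,0,0,0],
  ],
)

```text
clock: 5.15
position: [0.5592, -0.2592, 0.0923]
ee_rot: [2.578, 1.784, 0.001]
force: [-0.3, 0.7, 6.9]
width: 0.007
```

>>> play_rows(
  motion=[
    [-1,0,0,0.1,0,0,0],
    [-1,0,0,0.1,0,0,0],
    [-1,0,0,0.1,0,0,0],
  ],
)

```text
clock: 5.45
position: [0.5592, -0.2592, 0.0924]
ee_rot: [2.578, 1.784, 0.001]
force: [0.6, -0.1, 4.8]
width: 0.007
```

```bash
python3 -c "
from meas import *
for i in range(4):
  arm.get_image('side'); s=arm.observe(); print(s['clock'],s['force'].round(2),s['position'].round(5))"
```

```text
5.5 [-0.37 -0.27  5.43] [ 0.55921 -0.25921  0.09237]
5.55 [0.96 0.52 5.42] [ 0.55924 -0.25924  0.09239]
5.6 [-0.21  0.38  6.25] [ 0.55923 -0.2592   0.09238]
5.65 [0.4  0.98 4.97] [ 0.55922 -0.2592   0.09237]
```

The cap rests on the stop at about 5.4 N, between 3.5 and 7.5 N. I'm holding there for 1.6 s.

>>> play_rows(
  motion=[
    [-1,0,0,0.1,0,0,0],
    [-1,0,0,0.1,0,0,0],
    [-1,0,0,0.1,0,0,0],
    [-1,0,0,0.1,0,0,0],
    [-1,0,0,0.1,0,0,0],
    [-1,0,0,0.1,0,0,0],
    [-1,0,0,0.1,0,0,0],
    [-1,0,0,0.1,0,0,0],
  ],
)

```text
clock: 6.45
position: [0.5592, -0.2592, 0.0924]
ee_rot: [2.578, 1.784, 0.001]
force: [-0.2, 0.4, 5.4]
width: 0.006
```

>>> play_rows(
  motion=[
    [-1,0,0,0.1,0,0,0],
    [-1,0,0,0.1,0,0,0],
    [-1,0,0,0.1,0,0,0],
    [-1,0,0,0.1,0,0,0],
    [-1,0,0,0.1,0,0,0],
    [-1,0,0,0.1,0,0,0],
    [-1,0,0,0.1,0,0,0],
    [-1,0,0,0.1,0,0,0],
  ],
)

```text
clock: 7.25
position: [0.5592, -0.2592, 0.0924]
ee_rot: [2.578, 1.784, 0.001]
force: [0.5, 0.1, 6.1]
width: 0.005
```

```bash
python3 -c "
from meas import *
for i in range(3):
  arm.get_image('side'); s=arm.observe(); print(s['clock'],s['force'].round(2),s['position'].round(5))"
```

```text
7.3 [-0.06  0.55  5.72] [ 0.55921 -0.25921  0.09239]
7.35 [ 0.13 -0.46  5.83] [ 0.5592  -0.2592   0.09237]
7.4 [ 1.24 -0.2   6.39] [ 0.55923 -0.25922  0.09241]
```

Held from about 4.85 s to 7.4 s at a steady 5 to 6 N. Next, press down fully: 10 mm plus a little to meet the end stop.

>>> play_rows(
  motion=[
    [-1,0,0,2,0,0,0],
    [-1,0,0,4,0,0,0],
    [-1,0,0,6,0,0,0],
    [-1,0,0,8,0,0,0],
    [-1,0,0,9.5,0,0,0],
    [-1,0,0,10.3,0,0,0],
    [-1,0,0,10.5,0,0,0],
    [-1,0,0,10.5,0,0,0],
  ],
)

```text
clock: 8.2
position: [0.5592, -0.2593, 0.0824]
ee_rot: [2.578, 1.784, 0.002]
force: [-1.7, 1.0, 11.4]
width: 0.001
```

>>> play_rows(
  motion=[
    [-1,0,0,0.6,0,0,0],
    [-1,0,0,0.8,0,0,0],
    [-1,0,0,0.8,0,0,0],
    [-1,0,0,0.8,0,0,0],
  ],
)

```text
clock: 8.6
position: [0.5593, -0.2592, 0.0823]
ee_rot: [2.578, 1.784, 0.002]
force: [-2.1, 1.8, 11.3]
width: 0.007
```

>>> play_rows(
  motion=[
    [-1,0,0,1,0,0,0],
    [-1,0,0,1.5,0,0,0],
    [-1,0,0,1.5,0,0,0],
    [-1,0,0,1.5,0,0,0],
  ],
)

```text
clock: 9.0
position: [0.5593, -0.2593, 0.0821]
ee_rot: [2.578, 1.784, 0.004]
force: [-3.9, 2.7, 19.0]
width: 0.005
```

```bash
python3 -c "
from meas import *
for i in range(3):
  arm.get_image('side'); s=arm.observe(); print(s['clock'],s['force'].round(2),s['position'].round(5))"
```

```text
9.05 [-3.53  2.43 18.4 ] [ 0.55936 -0.25931  0.0821 ]
9.1 [-3.7   1.86 18.28] [ 0.55933 -0.25929  0.08209]
9.15 [-3.89  2.54 17.54] [ 0.55939 -0.25929  0.0821 ]
```

Fully down: 18 N against the end stop at 82.1 mm. I'm releasing straight up.

>>> play_rows(
  motion=[
    [-1,0,0,-4,0,0,0],
    [-1,0,0,-8,0,0,0],
    [-1,0,0,-12,0,0,0],
    [-1,0,0,-17,0,0,0],
    [-1,0,0,-25,0,0,0],
    [-1,0,0,-40,0,0,0],
    [-1,0,0,-60,0,0,0],
    [-1,0,0,-85,0,0,0],
    [-1,0,0,-110,0,0,0],
    [-1,0,0,-120,0,0,0],
  ],
)

```text
clock: 10.15
position: [0.5593, -0.2595, 0.205]
ee_rot: [2.576, 1.782, 0.006]
force: [0.5, -0.3, -0.4]
width: 0.005
```

>>> play_rows(
  motion=[
    [-1,0,0,-8,0,0,0],
    [-1,0,0,-8,0,0,0],
    [-1,0,0,-8,0,0,0],
  ],
)

```text
clock: 10.45
position: [0.5588, -0.2592, 0.2124]
ee_rot: [2.577, 1.782, 0.006]
force: [-0.2, -0.4, -0.3]
width: 0.004
```

```bash
python3 -c "
from meas import *
for n in ('side','wrist'):
  p=arm.get_image(n); cap(p,(.559,-.259)); cv2.imwrite(f'pics/{n}9.png',p['img'])
s=arm.observe(); print(s['clock'],s['force'].round(2),s['position'].round(4),s['dq'].round(3))"
```

```text
pix [241.39726027 133.03424658] [234 128  16  11 146] centre [ 0.5575 -0.2594  0.1024] ext [0.0363 0.0352 0.0095] mean [ 0.558  -0.2579  0.1033]
pix [277.7899061  209.05399061] [ 251  183   50   52 1704] centre [ 0.5588 -0.2602  0.1016] ext [0.0377 0.0362 0.0034] mean [ 0.5602 -0.2581  0.1018]
10.55 [ 0.41  0.23 -0.37] [ 0.5587 -0.2591  0.2119] [ 0.001  0.002  0.001 -0.002  0.001  0.002 -0.   ]
```

View pics/side9.png

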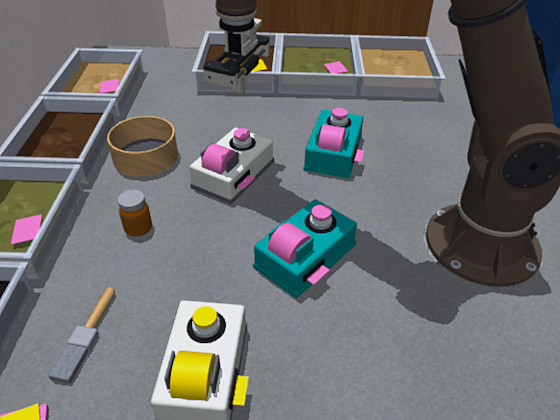

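The side view shows the pink cap back up at (241,133), at 102 mm, with the gripper clear above it and everything else where it was.

```bash
python3 -c "
from cell import arm
print(arm.sign_off())"
```

```text
the job is handed in; nothing more can be done
None
```

I pressed the pink plunger on the white dispenser in the order asked and handed the job in at about 10.6 s; no verdict was reported.

- **Halfway stop:** I held the cap on the collar for about 2.5 s at about 5–6 N. One reading reached 6.9 N, still below the roughly 7.5 N at which the collar starts to move. The tool height stayed at 92.4 mm throughout.
- **Fully down:** I pressed on until the tool met the end stop, at 82.1 mm and about 18 N. At first it stood at 82.4 mm with only 11 N, so I pushed a little further to be sure.
- **Release:** I lifted straight up. The last pictures put the cap top back at about 102 mm, and the gripper is clear at 212 mm with no force on it.

The yellow dispenser and the two turquoise look-alikes were not touched. No check failed or disagreed.

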